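Set the corrector bar against its stop and bolt it

ROBOT

A 6-joint arm with a two-finger parallel gripper is mounted at the origin on the work surface. World frame = base frame: x ahead of the robot, y to its left, z up, the work surface at z = 0. Lengths are in mm, angles in degrees, forces in N, time in s.
With the tool pointing down it reaches from about 400 to 925 mm from the base axis. Payload 12.5 kg.
Tool frame: the origin (TCP) lies at the very end of the fingers, on their centre line; the grasp point (between the pads) lies 19 mm behind it; z points along the fingers, y is the line along which they close (so a half turn about z gives the same grasp; the last joint's range is limited). The gripper opens to 95 mm and grips with 3 to 60 N. Pads are 20 mm wide; open, the fingers measure 119 mm over their backs; the gripper's body (75 mm by 180 mm) begins 59 mm behind the grasp point.
Start: joints at [-75.264, 28.126, 89.318, -0, 62.55, -6.05], TCP at [221.832, -584.326, 214.661] pointing down, gripper open.
Joint ranges: [-177.58, 177.58], [-47.91, 125.51], [2.72, 160], [-65.01, 245.01], [3.68, 167.84], [-153.87, 153.87]. Speed limits (degrees/s): [127.2, 127.2, 159.86, 180, 180, 180].

INTERFACE

Orientations are given as [roll, pitch, yaw] about the fixed x, y, z axes, in that order (R = Rz(yaw) Ry(pitch) Rx(roll)).
In Python, from bench import manip gives the robot as it stands.
- The arm moves only by the shell command python3 -m inch 'ROWS'. ROWS is JSON, a list of rows, each a list of 7 numbers: the shift along the tool's x, y, z scaled (see below), then the turn, a rotation vector about the tool's x, y, z scaled (see below), then the finger opening in mm, from 0 to 95.1. In form: [[dx, dy, dz, wx, wy, wz, grip], ...]. A call has 1 to 12 rows; each row is the pose to reach, as a shift and turn from the pose commanded when the call began, along the tool's axes at that moment, turning the shorter way round; what a row does not reach only later rows make up. The controller multiplies each number of a shift by 400 mm and each number of a turn by pi rad. A row lasts 1/10 s, in which the tool goes at most 50 mm and 8.59 degrees, less where a joint would pass 70% of its speed; a pose out of reach is approached as far as the arm can. A call with a number of a shift or a turn outside -1 to 1 is refused whole. A call with a gripper value outside its range is refused whole. The fingers move at their own pace and stop on an object; the grip force is fixed at half the most. Time passes only in rows, so rows that repeat a pose let the fingers close. It gives the time, the measured TCP pose, the force, the opening and the grip force at its end, in the units of the state.
- manip.get_obs(): the state, without advancing time (a new reading comes with each control period).
- manip.snapshot(name): name is "side" or "top"; returns (picture, depth): 420x560x3 uint8, red, green, blue; 420x560 float32, mm along the optical axis (not along the pixel's ray), 0 where there is no reading.
- manip.camera_model(name): a dict with "fx", "fy", "cx", "cy" (pixels), "k1" (the pictures are not rectified: a ray, as slopes to the right and down, at radius r is drawn at 1 + k1 r^2 times it, then the intrinsics apply), "eye" and "orientation" of the camera in the world. Camera axes: x right, y up, looking along -z (the intrinsics and any distortion apply to the point x, -y, -z); pixel columns grow to the right and rows downward; lengths in mm; the calibration is good to about 2 mm. A picture is of the moment at which its call begins. camera_model takes no time and is no camera call.
- manip.sign_off(): hands the job in; it is judged then, once.
The state is a dict: "clock": time; "q": joint angles; "dq": joint speeds; "joint_efforts": joint torques, N m; "ee_pos": TCP position; "orientation": TCP orientation; "contact_force": force on the tool from outside, world axes, zero at the start; "moment": the same for the moment, N m; "opening": opening from 0.0 (shut) to 1.0 (fully open); "gripper_force": force on a finger pad.
Only numpy, scipy, OpenCV 4.12 (cv2) and the standard library are available. Lean on these libraries where they do the work, as an engineer would, in place of code of your own. Each camera call takes 0.05 s, during which the arm holds its last target. There are 200 camera calls.

TASK

Swing the steel corrector bar round on its pivot pin by pushing its free end until it meets the stop screw, and press it home there with a steady, level push of about 12 newtons for about a second, never letting it press the stop with more than 16 newtons. Then slide the brass bolt fully home across the bar's free end so that the bar stays up against the stop, and let go. Leave the compass bowl, the binnacle cap and the copper ring where they are.

Things in the scene. Friction and masses are not known exactly. Their poses are not given: they have to be found in the camera images.
- jig: The setting board: a wooden board 290 x 390 x 18 mm screwed to the bench, its top 18 mm above the bench. Origin at the centre of its underside; x across its short side (away from the robot at yaw 0), y along its long side (to the robot's left at yaw 0), z up. Pivot pin at x = 60, y = -145 mm; stop block's face at x = 82, y = 25 mm; bolt at x = 42 mm.
- pin (a point): Top centre of the fixed brass pivot pin (12 mm thick, its flat cap 24 mm across), 41 mm above the bench. The bar's eye turns loosely on it (about 1 mm of play) and cannot lift off.
- bar: Steel corrector bar, 0.36 to 0.7 kg, 20 wide, 14 mm thick, flat on the waxed board (friction 0.2 to 0.3, stays where left), loose on the pin by a 32 mm square eye. Origin on the eye's axis, underside; x points to the free end, 220 mm off. Home, its x is along the board's y or up to 0.03 rad clockwise past it; starts 0.4 to 0.8 rad anticlockwise from above (free end to the board's -x side).
- bar_tip (a point): Middle of the end face of the bar's free end, half-way up (7 mm above the board), 220 mm from the pin axis.
- stop: Fixed dark steel stop block on the board, 30 deep, 24 wide, 26 mm high. Origin at the foot of the middle of its face, which looks along the board's -x. From that face a steel stop screw, head 13 mm across, 8.5 mm above the board, stands out 7 to 12 mm: how far differs each time and is not measured, so feel for it. The bar's side meets it 170 mm from the pin axis. Rigid; the screw does not move.
- bolt (a joint): Slide of the 12 mm square brass bolt, m: 0 drawn back (starts 0 to 0.006), 0.036 fully home at a rigid end stop. Moves along the board's -y; 2.5 N friction, stays where left. Its nose passes along the robot-side (board -x) face of a bar that is home, 2 to 8 mm clear, over its last 28 mm; a bar too far out blocks it. Drawn back it clears the bar's end by 2 to 8 mm.
- bolt_knob (a point): Middle of the bolt's upright round brass knob, 14 mm across, 40 mm high, from 32 to 72 mm above the bench. Nothing but the 12 mm wide bolt (top at 32 mm) and the board lies beside it; when home it stops 6 mm short of the low guide strap (top 37 mm above the bench).
- bowl_mid (a point): Bystander: bronze compass bowl, 130 mm across, 75 mm high; its middle.
- cap_mid (a point): Bystander: domed green enamel binnacle cap, 110 mm across, 82 mm high; its middle.
- ring_mid (a point): Bystander: flat copper bearing ring, 100 mm across, 12 mm high; its middle.
There are look-alikes about, which are no part of the job. What is shaped like the bar but green is not meant.

How it is judged:
By the outcome, as a careful person would: the job done as asked, in the order asked, and still so for the second after the job is handed in, with the robot touching nothing.
It also fails if it takes over 67 s, if anything falls off the work surface, if the arm or the gripper's body presses on something with over 40 N, if the wrist force passes 120 N, or if a joint passes its speed limit or range.

## Working session

There is one attempt and no reset: what is moved stays moved. The work goes in short steps, Python scripts to look and compute and a shell command to move; the robot and the scene stay as the last step left them, time stands still between calls to the robot, and variables do not carry over. Pictures are saved under pics/ and viewed, at most 10 in all, crops included, and the job is handed in when it is done.

```bash
mkdir -p pics; cat > h.py <<'E'
from bench import manip
import numpy as np, cv2
from scipy.spatial.transform import Rotation as R
def rot(o):
    o=np.array(o,float)
    return o if o.shape==(3,3) else R.from_euler('xyz',o,degrees=True).as_matrix()
def world(m,u,v,d):
    K=np.array([[m['fx'],0,m['cx']],[0,m['fy'],m['cy']],[0,0,1.]])
    p=cv2.undistortPoints(np.array([[[u,v]]],float),K,np.array([m['k1'],0,0,0.]))[0,0]
    return np.array(m['eye'])+rot(m['orientation'])@np.array([p[0]*d,-p[1]*d,-d])
def atz(m,u,v,z):
    e=np.array(m['eye']);r=world(m,u,v,1.)-e
    return e+r*(z-e[2])/r[2]
E
python3 - <<'E'
from h import *
for n in('top','side'):
    p,d=manip.snapshot(n);np.savez('%s0.npz'%n,p=p,d=d);cv2.imwrite(f'pics/{n}0.png',p[:,:,::-1]);print(n,manip.camera_model(n))
print(manip.get_obs())
E
```

```text
top {'fx': 467.8075249318107, 'fy': 467.8075249318107, 'cx': 276.99523194872785, 'cy': 221.99302584183408, 'k1': -0.018458381490038978, 'eye': array([ 267.27215238, -106.35906389, 1499.66824393]), 'orientation': array([  5.57753562,  -0.1988796 , -91.36004983])}
side {'fx': 428.14584266072154, 'fy': 428.14584266072154, 'cx': 272.93946482229904, 'cy': 208.03917265795968, 'k1': -0.017750632755007118, 'eye': array([ -142.73511824, -1299.72396022,   845.50024152]), 'orientation': array([ 59.42803386,   0.85609831, -25.68507239])}
{'clock': 0.1, 'q': array([-7.52627111e+01,  2.81609457e+01,  8.93465326e+01, -3.44729346e-04,
        6.25488370e+01, -6.05100651e+00]), 'dq': array([ 0.09296122,  0.04819627, -0.07828472,  0.04493857,  0.00628214,
       -0.00475301]), 'joint_efforts': array([ 3.17369915e-03, -6.13623333e+01, -2.58607292e+01,  6.94214297e-02,
        4.70095896e-02, -3.94659060e-05]), 'ee_pos': array([ 221.78238515, -584.10018347,  214.11805675]), 'orientation': array([-1.79943966e+02, -5.63234892e-03,  2.07884517e+01]), 'contact_force': array([-0.12393833,  0.0228229 ,  0.38476438]), 'moment': array([-0.03859991,  0.05689461, -0.01306147]), 'gripper_force': 0.0, 'opening': 0.9985690060139618}
```

View pics/top0.png

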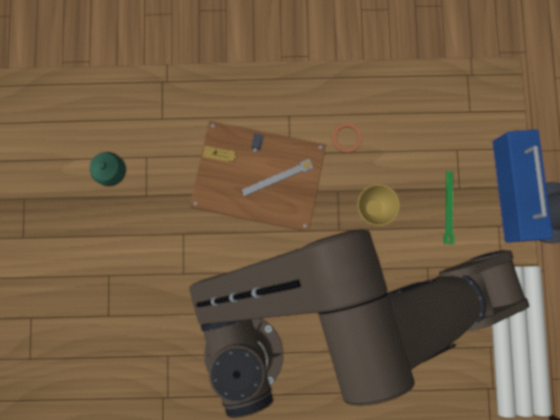

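View pics/side0.png

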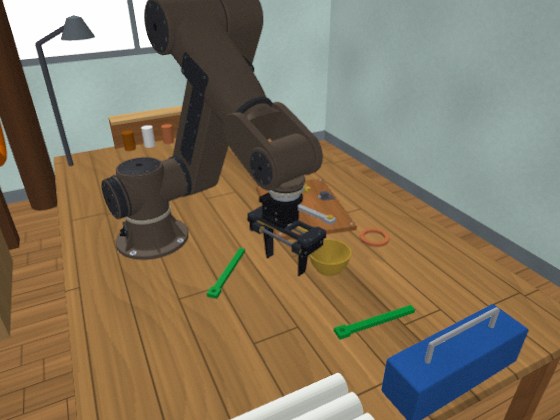

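The top view shows three bar-shaped things: a steel one on the board, (307,166) to (244,191), and two green ones, one at (449,207) and one in the side view at (227,272). The steel one on the board fits the description. The bolt is at about (219,154), the stop at about (257,142), and the board corners at (211,124), (324,147), (305,229) and (193,205). I'll confirm this in an enlarged crop.

```bash
python3 - <<'E'
from h import *
p=np.load('top0.npz')['p'][110:240,180:340]
cv2.imwrite('pics/crop0.png',cv2.resize(p[:,:,::-1],(800,650)[:2],interpolation=cv2.INTER_CUBIC)[:600])
E
```

```text
(no output)
```

View pics/crop0.png

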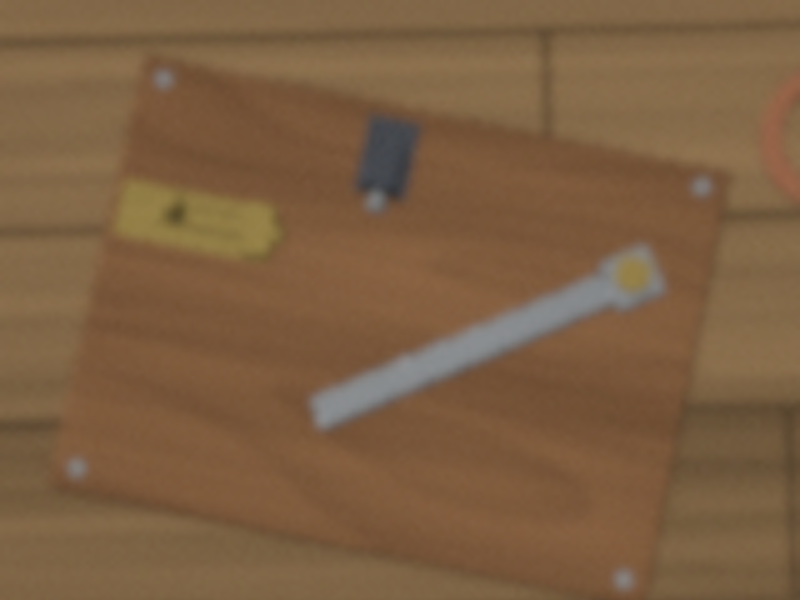

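```bash
cat >> h.py <<'E'
def crop(c): return 180+(c[0]+.5)/5-.5,110+(c[1]+.5)/5-.5
E
python3 - <<'E'
from h import *
from scipy.optimize import least_squares
m=manip.camera_model('top')
W=lambda c,z: atz(m,*crop(c),z)[:2]
# board frame corners: TL=(+145,+195) TR=(+145,-195) BL=(-145,195) BR=(-145,-195)
obs=[((147,57),18,(145,195)),((731,173),18,(145,-195)),((55,485),18,(-145,195)),((648,602),18,(-145,-195)),((634,273),41,(60,-145))]
scr=[(163,78),(701,187),(77,467),(624,579)]
sw=np.array([W(c,19) for c in scr]);print('screws',sw.round(1),'ctr',sw.mean(0))
P=np.array([W(c,z) for c,z,_ in obs]);B=np.array([b for *_,b in obs],float)
T=lambda x,b:(R.from_euler('z',x[2]).as_matrix()[:2,:2]@np.atleast_2d(b).T).T+x[:2]
s=least_squares(lambda x:(T(x,B)-P).ravel(),[480,-50,0])
print(s.x,np.degrees(s.x[2]),(T(s.x,B)-P).round(1))
print('tip',W((318,413),32),'pin',P[4],T(s.x,(60,-145)))
print('stop face pred',T(s.x,(82,25)),'obs at z44',W((383,192),44),'screw head',W((375,203),26))
print('knob obs top z72',W((174,206),72),W((178,212),72),'bolt nose',W((278,238),32))
C=np.c_[s.x[0],s.x[1]]
t=W((318,413),32)-P[4];print('bar yaw world',np.degrees(np.arctan2(t[1],t[0])),np.hypot(*t))
Ri=R.from_euler('z',-s.x[2]).as_matrix()[:2,:2]
for n,c,z in[('knob',(174,206),72),('knob2',(178,212),72),('nose',(280,238),32),('tip',(318,413),32),('head',(375,203),26)]: print(n,'board',(Ri@(W(c,z)-s.x[:2])).round(1))
z=np.load('top0.npz')['d'];np.set_printoptions(linewidth=200);print(z[146:160,206:226].round(0).astype(int))
E
```

```text
screws [[ 732.4   88. ]
 [ 652.1 -259.1]
 [ 478.7  145.4]
 [ 398.8 -201.8]] ctr [565.50474934 -56.88558678]
[ 5.64870591e+02 -5.90834506e+01 -2.20299991e-01] -12.622259690427528 [[ 2.   1.1]
 [ 2.6 -2.1]
 [-1.6  3.2]
 [-3.1 -1. ]
 [ 0.2 -1.2]]
tip [507.86345435  -9.94625177] pin [ 591.57654807 -212.45288798] [[ 591.73476282 -213.69042409]]
stop face pred [[650.35186894 -52.60648674]] obs at z44 [646.91430759 -54.34824327] screw head [644.5055929  -48.42550278]
knob obs top z72 [633.74938928  74.9323909 ] [629.87752554  72.48054251] bolt nose [621.57463615  13.75405488]
bar yaw world 112.45944019857173 219.12740534021734
knob board [ 37.9 145.8]
knob2 board [ 34.7 142.6]
nose board [39.7 82.2]
tip board [-66.4  35.5]
head board [75.4 27.8]
[[1508 1511 1511 1509 1504 1504 1512 1510 1515 1513 1511 1508 1511 1511 1517 1512 1516 1505 1509 1512]
 [1514 1512 1512 1510 1512 1507 1512 1504 1511 1511 1515 1512 1513 1510 1511 1504    0 1514 1512 1515]
 [1507 1510 1507 1507 1511 1499 1513 1460 1461 1460 1503 1509 1515 1511 1512 1511 1516 1515 1514 1514]
 [1510 1516 1509 1510 1507 1510 1455 1455 
[... 391 characters left out ...]
 1511 1497 1499 1477 1473 1475 1484 1494 1496 1494 1496 1500 1495 1496 1504 1505]
 [1512 1502 1509 1508 1503 1507 1499 1493 1485 1487 1491 1505 1491 1493 1492 1496 1492 1499 1495 1498]
 [1507 1511 1510 1513 1509 1502 1506 1508 1509 1506 1498 1499 1497 1500 1489 1495 1504 1492 1500 1491]
 [1508 1507 1508 1508 1505 1510 1503 1507 1506 1506 1509 1508 1505 1506 1507 1495 1503 1494 1498 1492]
 [1501 1506 1507 1512 1503 1506 1502 1508 1504 1506 1511 1513 1505 1502 1509 1507 1508 1505 1508 1506]
 [1513 1514 1509 1511 1502 1506 1510 1505 1507 1510 1509 1506 1507 1515 1510 1499 1504 1504 1503 1506]
 [1510 1504 1504 1515 1510 1505 1508 1505 1510 1503 1507 1509 1510 1503 1508 1506 1508 1511 1499 1503]]
```

```bash
cat >> h.py <<'E'
PIN=np.array([591.6,-212.2]);BY=np.radians(-12.9);C0=np.array([565.5,-57.3])
def go(pos,yaw):
    "scaled shift/turn from the measured pose to a tool-down pose"
    o=manip.get_obs();A=rot(o['orientation']);B=R.from_euler('xyz',[180,0,yaw],degrees=True).as_matrix()
    print('now',o['clock'],o['ee_pos'].round(2),o['orientation'].round(2),'F',o['contact_force'].round(2),'q',o['q'].round(0))
    print('->',(A.T@(np.array(pos)-o['ee_pos'])/400).round(5),(R.from_matrix(A.T@B).as_rotvec()/np.pi).round(5))
def barpose(th,r,off):
    "pusher pose: bar at world yaw th(deg), radius r, centre off to the robot side"
    t=np.radians(th);return PIN+r*np.array([np.cos(t),np.sin(t)])+off*np.array([-np.sin(t),np.cos(t)])
E
python3 -m inch '[[0.55,-0.51,0,0,0,-0.255,0],[0.55,-0.51,0,0,0,-0.255,0],[0.55,-0.51,0,0,0,-0.255,0],[0.55,-0.51,0,0,0,-0.255,0],[0.55,-0.51,0,0,0,-0.255,0],[0.55,-0.51,0,0,0,-0.255,0],[0.55,-0.51,0,0,0,-0.255,0],[0.55,-0.51,0,0,0,-0.255,0]]'
python3 - <<'E'
from h import *
x=barpose(112.5,195,34);go([*x,150],112.5)
E
```

```text
clock: 0.9
ee_pos: [355.6, -314.9, 214.8]
orientation: [180.0, 0.0, 66.8]
contact_force: [0.2, -0.3, -0.3]
opening: 0.388
gripper_force: 0.0
now 0.9 [ 355.6  -314.91  214.79] [1.7998e+02 2.0000e-02 6.6800e+01] F [ 0.18 -0.32 -0.26] q [-49.  16. 110.  -0.  54. -26.]
-> [0.74813 0.03283 0.16172] [ 4.0000e-05  1.4000e-04 -2.5389e-01]
```

```bash

python3 -m inch '[[0.748,0.033,0.16,0,0,-0.254,0],[0.748,0.033,0.16,0,0,-0.254,0],[0.748,0.033,0.16,0,0,-0.254,0],[0.748,0.033,0.16,0,0,-0.254,0],[0.748,0.033,0.16,0,0,-0.254,0],[0.748,0.033,0.16,0,0,-0.254,0],[0.748,0.033,0.16,0,0,-0.254,0],[0.748,0.033,0.16,0,0,-0.254,0],[0.748,0.033,0.16,0,0,-0.254,0],[0.748,0.033,0.16,0,0,-0.254,0],[0.748,0.033,0.16,0,0,-0.254,0]]'
python3 - <<'E'
from h import *
x=barpose(112.5,195,34);go([*x,23],112.5);print(manip.get_obs()['opening'])
p,d=manip.snapshot('side')
cv2.imwrite('pics/side1.png',cv2.resize(p[130:280,200:400,::-1],(800,600),interpolation=cv2.INTER_CUBIC))
p,d=manip.snapshot('top')
cv2.imwrite('pics/top1.png',cv2.resize(p[110:240,180:340,::-1],(738,600),interpolation=cv2.INTER_CUBIC))
E
```

```text
clock: 2.0
ee_pos: [485.5, -47.4, 150.9]
orientation: [180.0, 0.0, 112.3]
contact_force: [-0.0, -0.4, -0.4]
opening: 0.001
gripper_force: 0.0
now 2.0 [485.47 -47.37 150.93] [1.7998e+02 3.0000e-02 1.1227e+02] F [-0.01 -0.35 -0.38] q [-13.  22. 112.  -0.  46. -36.]
-> [0.00543 0.00229 0.31983] [ 0.00012  0.00015 -0.0013 ]
0.0008773970779528997
```

View pics/side1.png

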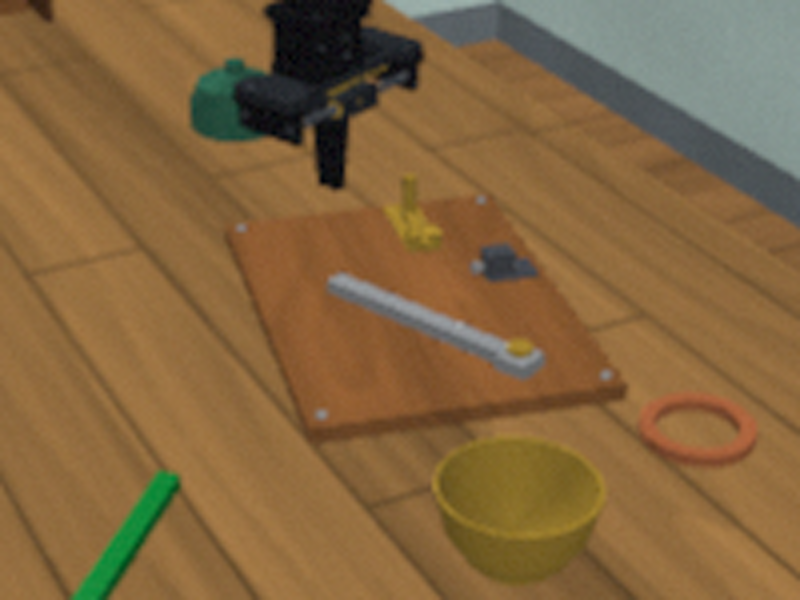

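The gripper is shut above the board, just robot-side of the bar. The bar runs from (340,283) to (520,355) in the crop, the knob is at (408,188) and the stop screw at (478,267). Descending beside the bar.

```bash

python3 -m inch '[[0.004,0.002,0.1,0,0,-0.001,0],[0.004,0.002,0.2,0,0,-0.001,0],[0.004,0.002,0.28,0,0,-0.001,0],[0.004,0.002,0.31,0,0,-0.001,0],[0.004,0.002,0.319,0,0,-0.001,0],[0.004,0.002,0.319,0,0,-0.001,0],[0.004,0.002,0.319,0,0,-0.001,0]]'
python3 - <<'E'
from h import *
go([*barpose(112.5,195,34),23],112.5)
o=manip.get_obs();A=rot(o['orientation']);p0=o['ee_pos']
for th in np.arange(112.5,82,-3):
    x=np.r_[barpose(th,195,22),p0[2]]
    print(th,(A.T@(x-p0)/400).round(4)[:2],((112.5-th)/180).round(4))
E
```

```text
clock: 2.8
ee_pos: [486.4, -44.4, 24.3]
orientation: [179.9, 0.1, 112.6]
contact_force: [-0.1, 0.0, -0.5]
opening: 0.004
gripper_force: 0.0
now 2.8 [486.45 -44.42  24.27] [1.7991e+02 7.0000e-02 1.1259e+02] F [-0.08  0.02 -0.45] q [-13.  34. 118.  -0.  27. -36.]
-> [-0.00061 -0.00265  0.00317] [0.00052 0.00041 0.00047]
112.5 [-0.0007  0.0274] 0.0
109.5 [0.0015 0.0529] 0.0167
106.5 [0.0023 0.0786] 0.0333
103.5 [0.0018 0.1043] 0.05
100.5 [-0.      0.1299] 0.0667
97.5 [-0.0032  0.1554] 0.0833
94.5 [-0.0077  0.1807] 0.1
91.5 [-0.0136  0.2057] 0.1167
88.5 [-0.0207  0.2304] 0.1333
85.5 [-0.0292  0.2546] 0.15
82.5 [-0.0388  0.2784] 0.1667
```

```bash

python3 -m inch '[[0,0.015,0.003,0,0,0,0],[-0.0007,0.0274,0.003,0,0,0,0],[0.001,0.04,0.003,0,0,0.008,0],[0.0015,0.053,0.003,0,0,0.017,0],[0.002,0.0786,0.003,0,0,0.0333,0],[0.002,0.104,0.003,0,0,0.05,0],[0,0.13,0.003,0,0,0.067,0],[-0.003,0.155,0.003,0,0,0.083,0],[-0.008,0.181,0.003,0,0,0.1,0],[-0.0136,0.206,0.003,0,0,0.117,0],[-0.017,0.218,0.003,0,0,0.125,0],[-0.02,0.228,0.003,0,0,0.132,0]]'
python3 - <<'E'
from h import *
go([*barpose(88.5,195,22),23],88.5)
p,d=manip.snapshot('side')
a=cv2.resize(p[150:250,255:375,::-1],(720,600),interpolation=cv2.INTER_CUBIC)
cv2.imwrite('pics/side2.png',a)
E
```

```text
clock: 4.0
ee_pos: [573.4, -16.4, 22.2]
orientation: [180.0, 0.0, 88.8]
contact_force: [-2.5, -0.3, 4.1]
opening: 0.004
gripper_force: 2.0
now 4.0 [573.39 -16.37  22.15] [1.7999e+02 1.0000e-02 8.8810e+01] F [-2.46 -0.27  4.06] q [ -8.  39. 106.  -0.  35.  -7.]
-> [-0.00073  0.00333 -0.00212] [6.00e-05 4.00e-05 1.71e-03]
```

View pics/side2.png

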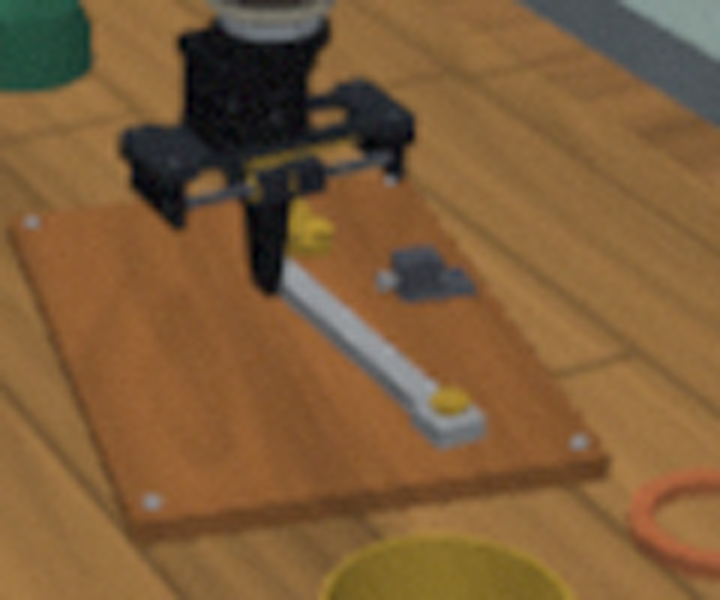

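The bar has followed the finger. The tip is now by the finger at (280,270), and the screw is at (385,280). Carrying on slowly.

```bash

python3 - <<'E'
from h import *
o=manip.get_obs();A=rot(o['orientation']);p0=o['ee_pos']
for th in [88.8,87,85,83,81,80,79,78,77,76,75]:
    x=np.r_[barpose(th,195,22),p0[2]]
    print(th,(A.T@(x-p0)/400).round(4)[:2],round((88.8-th)/180,4))
E
python3 -m inch '[[0,0,-0.003,0,0,0,0],[0,0,-0.003,0,0,0,0],[0,0,-0.003,0,0,0,0]]'
```

```text
88.8 [-0.0009 -0.0005] 0.0
87 [0.0006 0.0149] 0.01
85 [0.0017 0.032 ] 0.0211
83 [0.0022 0.0491] 0.0322
81 [0.0021 0.0662] 0.0433
80 [0.0019 0.0748] 0.0489
79 [0.0015 0.0833] 0.0544
78 [0.0009 0.0919] 0.06
77 [0.0002 0.1004] 0.0656
76 [-0.0007  0.1089] 0.0711
75 [-0.0017  0.1174] 0.0767
clock: 4.35
ee_pos: [572.9, -16.6, 23.0]
orientation: [-180.0, 0.0, 88.8]
contact_force: [0.8, -0.4, 0.1]
opening: -0.001
gripper_force: 0.0
```

```bash

python3 -m inch '[[0,0.006,0,0,0,0.004,0],[0.0006,0.015,0,0,0,0.01,0],[0.0012,0.023,0,0,0,0.0155,0],[0.0017,0.032,0,0,0,0.021,0],[0.002,0.041,0,0,0,0.027,0],[0.0022,0.049,0,0,0,0.032,0],[0.0022,0.057,0,0,0,0.038,0],[0.0021,0.066,0,0,0,0.043,0],[0.002,0.071,0,0,0,0.046,0],[0.002,0.0748,0,0,0,0.049,0]]'
python3 -m inch '[[0,0.002,0,0,0,0.0012,0]]'
python3 -m inch '[[0,0.002,0,0,0,0.0012,0]]'
python3 - <<'E'
from h import *
go([*barpose(80,195,22),23],80)
E
```

```text
clock: 5.35
ee_pos: [603.2, -16.4, 23.0]
orientation: [180.0, 0.0, 80.0]
contact_force: [-1.4, 0.1, 0.3]
opening: 0.004
gripper_force: 0.6
clock: 5.45
ee_pos: [603.9, -16.5, 23.0]
orientation: [-180.0, 0.0, 79.8]
contact_force: [-0.4, -0.1, 0.6]
opening: 0.007
gripper_force: 0.6
clock: 5.55
ee_pos: [604.6, -16.6, 23.0]
orientation: [-180.0, 0.0, 79.6]
contact_force: [-1.7, -0.2, 0.3]
opening: 0.003
gripper_force: 0.5
now 5.55 [604.55 -16.63  23.01] [-180.      0.     79.56] F [-1.71 -0.17  0.3 ] q [ -8.  40. 101.  -0.  38.   3.]
-> [ 3.60e-04 -1.99e-03  3.00e-05] [-1.00e-05  2.00e-05 -2.43e-03]
```

```bash

cat > ok.py <<'E'
# exit 0 while the push force (along board +x) is under the given limit
import sys;from h import *
o=manip.get_obs();f=-o['contact_force'][:2]@[np.cos(BY),np.sin(BY)]
print('push',f.round(2),o['ee_pos'].round(2),o['orientation'][2].round(2));sys.exit(f>float(sys.argv[1]))
E
python3 -m inch '[[0,0.0015,0,0,0,0.001,0],[0,0.003,0,0,0,0.002,0],[0,0.0045,0,0,0,0.003,0]]' >/dev/null; python3 ok.py 3.5 &&
python3 -m inch '[[0,0.001,0,0,0,0.0008,0],[0,0.002,0,0,0,0.0015,0]]'  >/dev/null; python3 ok.py 3.5 &&
python3 -m inch '[[0,0.001,0,0,0,0.0008,0],[0,0.002,0,0,0,0.0015,0]]' >/dev/null;  python3 ok.py 3.5 &&
python3 -m inch '[[0,0.001,0,0,0,0.0008,0],[0,0.002,0,0,0,0.0015,0]]' >/dev/null;  python3 ok.py 3.5 &&
python3 -m inch '[[0,0.001,0,0,0,0.0008,0]]' >/dev/null;  python3 ok.py 3.5 &&
python3 -m inch '[[0,0.001,0,0,0,0.0008,0]]' >/dev/null;  python3 ok.py 3.5 &&
python3 -m inch '[[0,0.001,0,0,0,0.0008,0]]' >/dev/null;  python3 ok.py 3.5
```

```text
push 0.74 [606.34 -16.99  23.02] 79.02
push 0.74 [606.34 -16.99  23.02] 79.02
push 0.74 [606.34 -16.99  23.02] 79.02
push 0.74 [606.34 -16.99  23.02] 79.02
push 0.74 [606.34 -16.99  23.02] 79.02
push 0.74 [606.34 -16.99  23.02] 79.02
push 0.74 [606.34 -16.99  23.02] 79.02False
False
False
False
False
False
False
```

```bash
sed -i "s/sys.exit(f>/sys.exit(int(f>/;s/argv\[1\]))/argv[1])))/" ok.py
python3 -m inch '[[0,0.001,0,0,0,0.0008,0],[0,0.002,0,0,0,0.0015,0]]'  >/dev/null; python3 ok.py 3.5 &&
python3 -m inch '[[0,0.001,0,0,0,0.0008,0],[0,0.002,0,0,0,0.0015,0]]' >/dev/null &&  python3 ok.py 3.5 &&
python3 -m inch '[[0,0.001,0,0,0,0.0008,0],[0,0.002,0,0,0,0.0015,0]]' >/dev/null &&  python3 ok.py 3.5 &&
python3 -m inch '[[0,0.001,0,0,0,0.0008,0]]' >/dev/null &&  python3 ok.py 3.5 &&
python3 -m inch '[[0,0.001,0,0,0,0.0008,0]]' >/dev/null &&  python3 ok.py 3.5 &&
python3 -m inch '[[0,0.001,0,0,0,0.0008,0]]' >/dev/null &&  python3 ok.py 3.5
```

```text
push 0.24 [607.12 -17.1   23.02] 78.75
push 1.11 [607.95 -17.31  23.04] 78.48
push 0.82 [608.72 -17.45  23.04] 78.21
push 1.26 [609.11 -17.55  23.03] 78.07
push 1.22 [609.49 -17.59  23.03] 77.93
push 0.88 [609.91 -17.69  23.03] 77.78
```

```bash

python3 -m inch '[[0,0.001,0,0,0,0.0007,0]]'  >/dev/null && python3 ok.py 3.5 &&
python3 -m inch '[[0,0.001,0,0,0,0.0007,0]]' >/dev/null &&  python3 ok.py 3.5 &&
python3 -m inch '[[0,0.001,0,0,0,0.0007,0]]' >/dev/null &&  python3 ok.py 3.5 &&
python3 -m inch '[[0,0.001,0,0,0,0.0007,0]]' >/dev/null &&  python3 ok.py 3.5 &&
python3 -m inch '[[0,0.001,0,0,0,0.0007,0]]' >/dev/null &&  python3 ok.py 3.5 &&
python3 -m inch '[[0,0.001,0,0,0,0.0007,0]]' >/dev/null &&  python3 ok.py 3.5 &&
python3 -m inch '[[0,0.001,0,0,0,0.0007,0]]' >/dev/null &&  python3 ok.py 3.5 &&
python3 -m inch '[[0,0.001,0,0,0,0.0007,0]]' >/dev/null &&  python3 ok.py 3.5 &&
python3 -m inch '[[0,0.001,0,0,0,0.0007,0]]' >/dev/null &&  python3 ok.py 3.5 &&
python3 -m inch '[[0,0.001,0,0,0,0.0007,0]]' >/dev/null &&  python3 ok.py 3.5
```

```text
push 0.86 [610.3  -17.81  23.04] 77.65
push 0.77 [610.68 -17.87  23.01] 77.53
push 1.54 [611.07 -17.98  23.02] 77.4
push 1.16 [611.45 -18.04  23.  ] 77.28
push -0.73 [611.85 -18.13  23.01] 77.15
push 0.66 [612.26 -18.24  23.04] 77.03
push 1.41 [612.62 -18.34  23.03] 76.9
push 1.77 [613.   -18.4   23.03] 76.78
push 1.22 [613.4  -18.51  23.02] 76.65
push 1.63 [613.81 -18.6   23.04] 76.52
```

```bash

python3 -m inch '[[0,0.001,0,0,0,0.0006,0]]'  >/dev/null && python3 ok.py 3.5 &&
python3 -m inch '[[0,0.001,0,0,0,0.0006,0]]' >/dev/null &&  python3 ok.py 3.5 &&
python3 -m inch '[[0,0.001,0,0,0,0.0006,0]]' >/dev/null &&  python3 ok.py 3.5 &&
python3 -m inch '[[0,0.001,0,0,0,0.0006,0]]' >/dev/null &&  python3 ok.py 3.5 &&
python3 -m inch '[[0,0.001,0,0,0,0,0]]' >/dev/null &&  python3 ok.py 3.5 &&
python3 -m inch '[[0,0.001,0,0,0,0,0]]' >/dev/null &&  python3 ok.py 3.5 &&
python3 -m inch '[[0,0.001,0,0,0,0,0]]' >/dev/null &&  python3 ok.py 3.5 &&
python3 -m inch '[[0,0.001,0,0,0,0,0]]' >/dev/null &&  python3 ok.py 3.5 &&
python3 -m inch '[[0,0.001,0,0,0,0,0]]' >/dev/null &&  python3 ok.py 3.5 &&
python3 -m inch '[[0,0.001,0,0,0,0,0]]' >/dev/null &&  python3 ok.py 3.5
```

```text
push 0.07 [614.19 -18.7   23.01] 76.41
push 2.11 [614.58 -18.81  23.01] 76.31
push 1.33 [614.96 -18.88  23.02] 76.2
push 1.27 [615.36 -18.98  23.05] 76.09
push 0.88 [615.73 -19.08  23.01] 76.1
push 0.71 [616.13 -19.16  23.03] 76.1
push 0.18 [616.52 -19.3   23.03] 76.1
push 0.89 [616.9  -19.35  23.02] 76.1
push 0.49 [617.29 -19.46  23.02] 76.1
push 0.01 [617.67 -19.54  23.03] 76.1
```

```bash

python3 -m inch '[[0,0.001,0,0,0,0,0]]'  >/dev/null && python3 ok.py 3 &&
python3 -m inch '[[0,0.001,0,0,0,0,0]]' >/dev/null &&  python3 ok.py 3 &&
python3 -m inch '[[0,0.001,0,0,0,0,0]]' >/dev/null &&  python3 ok.py 3 &&
python3 -m inch '[[0,0.001,0,0,0,0,0]]' >/dev/null &&  python3 ok.py 3 &&
python3 -m inch '[[0,0.001,0,0,0,0,0]]' >/dev/null &&  python3 ok.py 3 &&
python3 -m inch '[[0,0.001,0,0,0,0,0]]' >/dev/null &&  python3 ok.py 3 &&
python3 -m inch '[[0,0.001,0,0,0,0,0]]' >/dev/null &&  python3 ok.py 3 &&
python3 -m inch '[[0,0.001,0,0,0,0,0]]' >/dev/null &&  python3 ok.py 3
python3 - <<'E'
from h import *
p,d=manip.snapshot('side')
a=cv2.resize(p[150:250,255:375,::-1],(720,600),interpolation=cv2.INTER_CUBIC)
cv2.imwrite('pics/side3.png',a)
E
```

```text
push 1.04 [618.09 -19.65  23.03] 76.1
push 1.52 [618.46 -19.75  23.  ] 76.1
push 0.08 [618.86 -19.84  23.03] 76.1
push 1.21 [619.23 -19.91  23.01] 76.1
push 0.96 [619.63 -20.04  23.03] 76.1
push 1.0 [620.   -20.13  23.  ] 76.1
push 3.69 [620.24 -20.16  22.99] 76.1
```

View pics/side3.png

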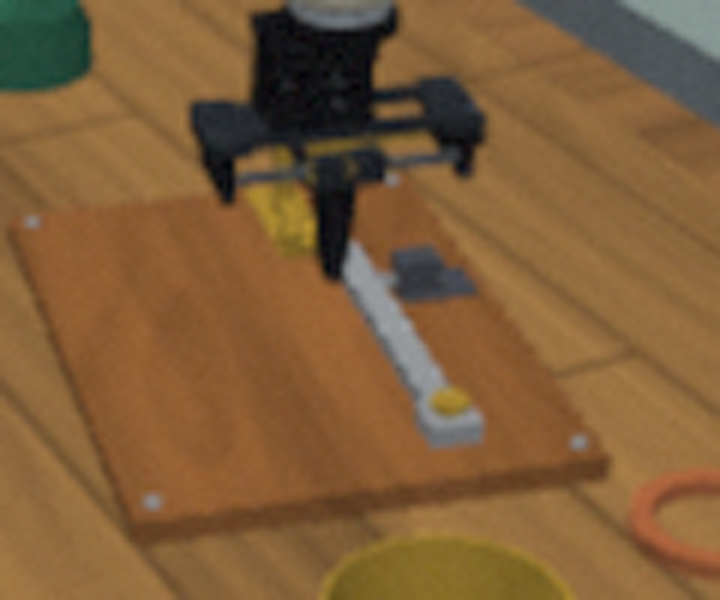

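The bar's side now meets the stop screw at (385,283), with the push reading 3.7 N. I'll build the force up in 0.1–0.2 mm steps.

```bash
python3 ok.py 8
python3 -m inch '[[0,0,0,0,0,0,0]]'  >/dev/null && python3 ok.py 7 &&
python3 -m inch '[[0,0.0004,0,0,0,0,0]]' >/dev/null &&  python3 ok.py 7 &&
python3 -m inch '[[0,0.0004,0,0,0,0,0]]' >/dev/null &&  python3 ok.py 7 &&
python3 -m inch '[[0,0.0004,0,0,0,0,0]]' >/dev/null &&  python3 ok.py 7
```

```text
push 1.91 [620.21 -20.18  22.96] 76.1
push 1.94 [620.19 -20.18  22.98] 76.1
push 3.42 [620.28 -20.18  22.99] 76.1
push 3.94 [620.31 -20.17  22.96] 76.1
push 5.24 [620.37 -20.23  22.93] 76.1
```

```bash

python3 -m inch '[[0,0.0004,0,0,0,0,0]]'  >/dev/null && python3 ok.py 10.5 &&
python3 -m inch '[[0,0.0004,0,0,0,0,0]]' >/dev/null &&  python3 ok.py 10.5 &&
python3 -m inch '[[0,0.0004,0,0,0,0,0]]' >/dev/null &&  python3 ok.py 10.5 &&
python3 -m inch '[[0,0.0004,0,0,0,0,0]]' >/dev/null &&  python3 ok.py 10.5
python3 -m inch '[[0,0,0,0,0,0,0]]'  >/dev/null && python3 ok.py 10.5
```

```text
push 6.21 [620.4  -20.2   22.92] 76.1
push 7.49 [620.4  -20.21  22.93] 76.11
push 7.48 [620.44 -20.23  22.89] 76.1
push 8.57 [620.44 -20.22  22.88] 76.1
push 7.72 [620.46 -20.25  22.91] 76.1
```

```bash

python3 -m inch '[[0,0.0005,0,0,0,0,0]]'  >/dev/null && python3 ok.py 11 &&
python3 -m inch '[[0,0.0005,0,0,0,0,0]]' >/dev/null &&  python3 ok.py 11 &&
python3 -m inch '[[0,0.0004,0,0,0,0,0]]' >/dev/null &&  python3 ok.py 11
python3 -m inch '[[0,0,0,0,0,0,0]]'  >/dev/null && python3 ok.py 10.5
python3 -m inch '[[0,0,0,0,0,0,0]]'  >/dev/null && python3 ok.py 10.5
```

```text
push 9.39 [620.44 -20.23  22.85] 76.1
push 9.08 [620.49 -20.24  22.84] 76.11
push 9.62 [620.47 -20.21  22.81] 76.11
push 9.77 [620.49 -20.22  22.84] 76.11
push 10.0 [620.48 -20.23  22.83] 76.11
```

```bash

python3 -m inch '[[0,0.0005,0,0,0,0,0]]'  >/dev/null && python3 ok.py 11.3 &&
python3 -m inch '[[0,0.0004,0,0,0,0,0]]' >/dev/null &&  python3 ok.py 11.3
python3 -m inch '[[0,0,0,0,0,0,0],[0,0,0,0,0,0,0]]'  >/dev/null && python3 ok.py 10.5
python3 -m inch '[[0,0,0,0,0,0,0]]'  >/dev/null && python3 ok.py 10.5
```

```text
push 10.13 [620.52 -20.23  22.82] 76.11
push 10.88 [620.54 -20.23  22.83] 76.11
push 10.51 [620.54 -20.24  22.83] 76.11
push 10.35 [620.54 -20.24  22.85] 76.11
```

```bash

python3 -m inch '[[0,0.0004,0,0,0,0,0],[0,0.0008,0,0,0,0,0]]'  >/dev/null; python3 ok.py 12.8 &&
python3 -m inch '[[0,0,0,0,0,0,0],[0,0,0,0,0,0,0],[0,0,0,0,0,0,0]]'  >/dev/null; python3 ok.py 12.8
python3 -m inch '[[0,0,0,0,0,0,0],[0,0,0,0,0,0,0],[0,0,0,0,0,0,0]]'  >/dev/null; python3 ok.py 12.8
```

```text
push 12.82 [620.56 -20.26  22.79] 76.11
push 12.82 [620.56 -20.26  22.79] 76.11
push 11.89 [620.57 -20.27  22.81] 76.11
```

Steady at about 12 N. Holding it for over a second.

```bash

python3 -m inch '[[0,0,0,0,0,0,0],[0,0,0,0,0,0,0],[0,0,0,0,0,0,0],[0,0,0,0,0,0,0]]'  >/dev/null; python3 ok.py 12.8
python3 -m inch '[[0,0,0,0,0,0,0],[0,0,0,0,0,0,0],[0,0,0,0,0,0,0],[0,0,0,0,0,0,0]]'  >/dev/null; python3 ok.py 12.8
python3 -m inch '[[0,0,0,0,0,0,0],[0,0,0,0,0,0,0],[0,0,0,0,0,0,0]]'; python3 ok.py 12.8
```

```text
push 12.66 [620.57 -20.23  22.8 ] 76.11
push 12.29 [620.57 -20.22  22.79] 76.11
clock: 13.0
ee_pos: [620.6, -20.3, 22.8]
orientation: [-179.7, 0.0, 76.1]
contact_force: [-12.4, 2.8, 8.0]
opening: 0.003
gripper_force: 6.9
push 12.73 [620.57 -20.25  22.81] 76.11
```

The push isn't level: there is 8 N of vertical friction. I'll unload that vertically and then hold again.

```bash
sed -i "s/print('push'/print('fz',o['contact_force'][2].round(2),'push'/" ok.py
python3 -m inch '[[0,-0.0004,-0.0005,0,0,0,0]]'  >/dev/null; python3 ok.py 12.9 &&
python3 -m inch '[[0,0,-0.0005,0,0,0,0]]'  >/dev/null; python3 ok.py 12.9 &&
python3 -m inch '[[0,0,-0.0005,0,0,0,0]]'  >/dev/null; python3 ok.py 12.9
```

```text
fz 4.53 push 9.46 [620.52 -20.24  22.91] 76.11
fz 4.14 push 9.44 [620.62 -20.32  23.03] 76.11
fz 4.08 push 9.37 [620.77 -20.36  23.23] 76.1
```

```bash

python3 -m inch '[[0,0,-0.001,0,0,0,0]]'  >/dev/null; python3 ok.py 12.9 &&
python3 -m inch '[[0,0,-0.001,0,0,0,0]]'  >/dev/null; python3 ok.py 12.9
python3 -m inch '[[0,0,0,0,0,0,0]]'; python3 ok.py 12.9; python3 -c "
from h import *;o=manip.get_obs();print(o['orientation'],o['moment'])"
```

```text
fz 2.11 push 7.69 [621.12 -20.44  23.66] 76.11
fz -0.09 push 6.81 [621.18 -20.5   23.96] 76.11
clock: 13.6
ee_pos: [621.2, -20.5, 24.0]
orientation: [-179.8, 0.0, 76.1]
contact_force: [-7.2, 3.2, 1.6]
opening: 0.004
gripper_force: 3.8
fz 1.62 push 7.74 [621.21 -20.51  23.95] 76.11
[-1.79823703e+02  2.46457177e-02  7.61120184e+01] [ 0.37338607  1.1872039  -0.00820946]
```

```bash

python3 -m inch '[[0,0.001,-0.0006,0,0,0,0]]'  >/dev/null; python3 ok.py 12 &&
python3 -m inch '[[0,0.001,-0.0006,0,0,0,0]]'  >/dev/null; python3 ok.py 12 &&
python3 -m inch '[[0,0.0006,-0.0004,0,0,0,0]]'  >/dev/null; python3 ok.py 12
python3 -m inch '[[0,0,0,0,0,0,0]]'>/dev/null; python3 ok.py 12.9
```

```text
fz -0.46 push 8.62 [621.22 -20.52  24.  ] 76.11
fz -2.06 push 10.5 [621.22 -20.53  24.01] 76.11
fz -2.2 push 10.17 [621.22 -20.54  24.01] 76.11
fz -0.78 push 9.44 [621.2  -20.54  23.98] 76.11
```

```bash

python3 -m inch '[[0,0.0008,0,0,0,0,0]]'  >/dev/null; python3 ok.py 11.7 &&
python3 -m inch '[[0,0.0006,-0.0003,0,0,0,0]]'  >/dev/null; python3 ok.py 11.7 &&
python3 -m inch '[[0,0.0006,-0.0003,0,0,0,0]]'  >/dev/null; python3 ok.py 11.7
python3 -m inch '[[0,0,0,0,0,0,0],[0,0,0,0,0,0,0]]'>/dev/null; python3 ok.py 12.9
```

```text
fz 1.38 push 11.74 [621.27 -20.55  24.  ] 76.12
fz 1.38 push 11.74 [621.27 -20.55  24.  ] 76.12
fz 1.38 push 11.74 [621.27 -20.55  24.  ] 76.12
fz -0.11 push 11.57 [621.22 -20.53  23.98] 76.11
```

Level now, at 11.6 N with fz near 0. Holding for 1.2 s.

```bash

python3 -m inch '[[0,0.0002,-0.0001,0,0,0,0],[0,0.0002,-0.0001,0,0,0,0],[0,0.0002,-0.0001,0,0,0,0],[0,0.0002,-0.0001,0,0,0,0]]'>/dev/null; python3 ok.py 13
python3 -m inch '[[0,0,0,0,0,0,0],[0,0,0,0,0,0,0],[0,0,0,0,0,0,0],[0,0,0,0,0,0,0]]'>/dev/null; python3 ok.py 13
python3 -m inch '[[0,0,0,0,0,0,0],[0,0,0,0,0,0,0],[0,0,0,0,0,0,0],[0,0,0,0,0,0,0]]'>/dev/null; python3 ok.py 13
```

```text
fz -0.37 push 10.74 [621.25 -20.56  24.  ] 76.11
fz 0.67 push 10.8 [621.25 -20.52  24.03] 76.12
fz 0.11 push 11.35 [621.25 -20.54  24.  ] 76.11
```

```bash

python3 -m inch '[[0,0.0006,-0.0003,0,0,0,0],[0,0.0011,-0.0005,0,0,0,0],[0,0.0011,-0.0005,0,0,0,0],[0,0.0011,-0.0005,0,0,0,0]]'>/dev/null; python3 ok.py 13
python3 -m inch '[[0,0,0,0,0,0,0],[0,0,0,0,0,0,0],[0,0,0,0,0,0,0],[0,0,0,0,0,0,0]]'>/dev/null; python3 ok.py 13
python3 -m inch '[[0,0,0,0,0,0,0],[0,0,0,0,0,0,0],[0,0,0,0,0,0,0],[0,0,0,0,0,0,0]]'>/dev/null; python3 ok.py 13
python3 -m inch '[[0,0,0,0,0,0,0],[0,0,0,0,0,0,0],[0,0,0,0,0,0,0]]'>/dev/null; python3 ok.py 13
```

```text
fz 0.02 push 12.89 [621.26 -20.52  24.  ] 76.12
fz -0.53 push 12.59 [621.25 -20.53  24.02] 76.12
fz -1.88 push 13.54 [621.25 -20.55  24.02] 76.12
fz -0.56 push 13.66 [621.26 -20.55  24.01] 76.12
```

```bash

python3 -m inch '[[0,-0.003,0,0,0,0,0],[0,-0.006,0,0,0,0,0],[0,-0.01,0,0,0,0,0],[0,-0.02,0,0,0,0,0],[0,-0.04,0,0,0,0,0],[0,-0.06,-0.05,0,0,-0.0055,0],[0,-0.06,-0.15,0,0,-0.0055,0],[0,-0.06,-0.2,0,0,-0.0055,0],[0,-0.06,-0.2,0,0,-0.0055,0]]'
python3 - <<'E'
from h import *
m=manip.camera_model('top');p,d=manip.snapshot('top')
z=d[140:162,203:226]
r,c=np.nonzero((z>1440)&(z<1470));print('knob px',c.mean()+203,r.mean()+140,len(c))
Ri=R.from_euler('z',-BY).as_matrix()[:2,:2]
k=atz(m,c.mean()+203,r.mean()+140,70)[:2];b=Ri@(k-C0);print(k,b)
t=C0+Ri.T@np.array([42,b[1]+35]);go([*t,110],77.1)
p,d=manip.snapshot('side');m=manip.camera_model('side')
cv2.imwrite('pics/side4.png',cv2.resize(p[150:250,255:375,::-1],(720,600),interpolation=cv2.INTER_CUBIC))
E
```

```text
clock: 17.9
ee_pos: [602.1, -15.5, 108.3]
orientation: [179.7, -0.0, 77.1]
contact_force: [0.7, -0.5, -0.4]
opening: 0.004
gripper_force: 0.0
knob px nan nan 0
[nan nan] [nan nan]
now 17.95 [601.31 -15.44 106.55] [ 1.7982e+02 -1.0000e-02  7.7090e+01] F [-0.72 -0.41 -0.48] q [-8. 33. 99. -0. 47.  5.]
-> [nan nan nan] [ 9.7e-04 -5.0e-05 -5.0e-05]<stdin>:4: RuntimeWarning: Mean of empty slice.
  ret = ret.dtype.type(ret / rcount)
<stdin>:6: RuntimeWarning: Mean of empty slice.
```

View pics/side4.png

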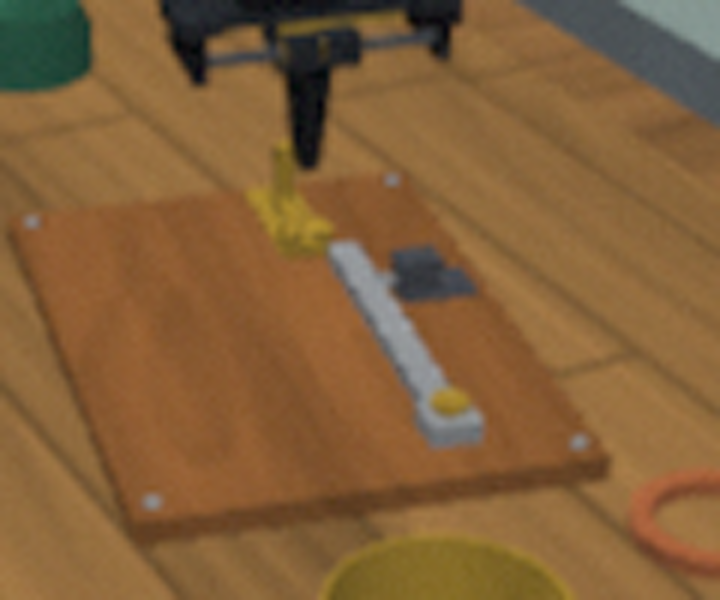

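The bar rests at the screw (385,283). The bolt knob stands at (283,150–200) in the crop with the nose at (330,232), just past the bar's end.

```bash

python3 - <<'E'
from h import *
Ri=R.from_euler('z',-BY).as_matrix()[:2,:2]
m=manip.camera_model('top');d=np.load('top0.npz')['d'];z=d[140:162,203:226]
r,c=np.nonzero((z>1440)&(z<1464));
k=atz(m,c.mean()+203,r.mean()+140,71)[:2];print('top',k,Ri@(k-C0),len(c))
m=manip.camera_model('side');k2=atz(m,255+283/6,150+147/6,72)[:2];print('side',k2,Ri@(k2-C0))
b=Ri@(k-C0)
go([*(C0+Ri.T@np.array([42,b[1]+37])),110],77.1)
E
```

```text
top [636.98520655  77.55981206] [ 39.57353661 147.41519211] 17
side [637.58664401  73.78627098] [ 41.002238   143.87116168]
now 18.0 [600.76 -15.38 105.31] [179.95   0.    77.09] F [-0.56 -1.04 -0.17] q [-8. 33. 99. -0. 47.  5.]
-> [ 0.33921  0.04245 -0.01172] [ 2.6e-04  2.0e-05 -4.0e-05]
```

```bash

python3 -m inch '[[0.1,0.04,0,0,0,0,0],[0.2,0.04,0,0,0,0,0],[0.3,0.04,0,0,0,0,0],[0.339,0.04,0,0,0,0,0],[0.339,0.04,0,0,0,0,0],[0.339,0.04,0,0,0,0,0],[0.339,0.04,0.05,0,0,0,0],[0.339,0.04,0.1,0,0,0,0],[0.339,0.04,0.138,0,0,0,0],[0.339,0.04,0.138,0,0,0,0],[0.339,0.04,0.138,0,0,0,0]]'
python3 - <<'E'
from h import *
Ri=R.from_euler('z',-BY).as_matrix()[:2,:2]
o=manip.get_obs();print('board',Ri@(o['ee_pos'][:2]-C0))
go([*(C0+Ri.T@np.array([41,146+20])),48],77.1)
p,d=manip.snapshot('side')
cv2.imwrite('pics/side5.png',cv2.resize(p[140:240,255:375,::-1],(720,600),interpolation=cv2.INTER_CUBIC))
E
```

```text
clock: 19.1
ee_pos: [647.0, 112.4, 50.2]
orientation: [-180.0, 0.0, 77.0]
contact_force: [0.2, 0.3, 0.0]
opening: 0.001
gripper_force: 0.0
board [ 41.57011309 183.6570665 ]
now 19.1 [647.02 112.44  50.22] [-1.7999e+02  1.0000e-02  7.7040e+01] F [0.19 0.26 0.03] q [ 4. 41. 93. -0. 46. 17.]
-> [-0.04414 -0.00138  0.00555] [-6.0e-05  6.0e-05 -3.2e-04]
```

View pics/side5.png

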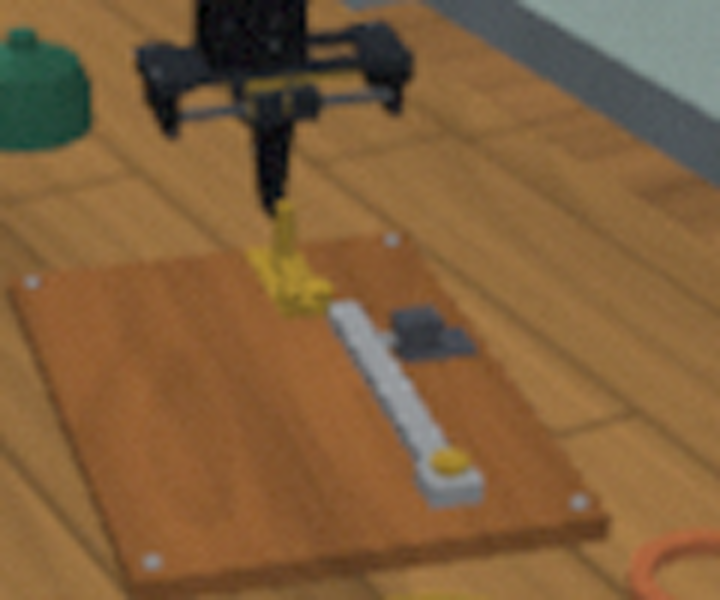

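The finger is behind the knob, at (275,210) against the knob's (285,205). Pushing the bolt home.

```bash
cat > okb.py <<'E'
import sys;from h import *
o=manip.get_obs();f=o['contact_force'][:2]@[-np.sin(BY),np.cos(BY)]
print('push',f.round(2),o['contact_force'].round(1),(R.from_euler('z',-BY).as_matrix()[:2,:2]@(o['ee_pos'][:2]-C0)).round(2));sys.exit(int(f>float(sys.argv[1])))
E
python3 -m inch '[[-0.012,-0.001,0,0,0,0,0],[-0.025,-0.001,0,0,0,0,0],[-0.037,-0.001,0,0,0,0,0],[-0.05,-0.001,0,0,0,0,0]]' >/dev/null; python3 okb.py 7 &&
python3 -m inch '[[-0.012,0,0,0,0,0,0],[-0.025,0,0,0,0,0,0]]' >/dev/null && python3 okb.py 7 &&
python3 -m inch '[[-0.012,0,0,0,0,0,0],[-0.025,0,0,0,0,0,0]]' >/dev/null && python3 okb.py 7 &&
python3 -m inch '[[-0.01,0,0,0,0,0,0]]' >/dev/null && python3 okb.py 7 &&
python3 -m inch '[[-0.005,0,0,0,0,0,0]]' >/dev/null && python3 okb.py 7
```

```text
push 2.62 [1.2 2.4 1.8] [ 41.02 164.08]
push 2.19 [0.1 2.2 1.4] [ 41.04 154.14]
push 2.41 [1.4 2.1 2.3] [ 41.03 144.07]
push 1.67 [0.9 1.5 1.2] [ 41.06 139.91]
push 2.9 [1.7 2.6 1.9] [ 41.05 137.9 ]
```

```bash

python3 -m inch '[[-0.004,0,0,0,0,0,0]]' >/dev/null && python3 okb.py 7 &&
python3 -m inch '[[-0.004,0,0,0,0,0,0]]' >/dev/null && python3 okb.py 7 &&
python3 -m inch '[[-0.004,0,0,0,0,0,0]]' >/dev/null && python3 okb.py 7 &&
python3 -m inch '[[-0.003,0,0,0,0,0,0]]' >/dev/null && python3 okb.py 7 &&
python3 -m inch '[[-0.003,0,0,0,0,0,0]]' >/dev/null && python3 okb.py 7 &&
python3 -m inch '[[-0.003,0,0,0,0,0,0]]' >/dev/null && python3 okb.py 7 &&
python3 -m inch '[[-0.003,0,0,0,0,0,0]]' >/dev/null && python3 okb.py 7 &&
python3 -m inch '[[-0.003,0,0,0,0,0,0]]' >/dev/null && python3 okb.py 7
```

```text
push 4.01 [1.6 3.8 2.2] [ 41.04 136.54]
push 8.74 [3.  8.3 2.9] [ 41.05 135.21]
```

```bash

python3 -m inch '[[0,0,0,0,0,0,0]]' >/dev/null && python3 okb.py 12 &&
python3 -m inch '[[-0.002,0,0,0,0,0,0]]' >/dev/null && python3 okb.py 12 &&
python3 -m inch '[[-0.001,0,0,0,0,0,0],[-0.002,0,0,0,0,0,0]]' >/dev/null; python3 okb.py 12
python3 - <<'E'
from h import *
p,d=manip.snapshot('side')
cv2.imwrite('pics/side6.png',cv2.resize(p[165:225,275:355,::-1],(800,600),interpolation=cv2.INTER_CUBIC))
E
```

```text
push 3.68 [2.3 3.2 1.1] [ 41.01 135.37]
push 12.03 [ 3.8 11.5  2.3] [ 41.04 135.1 ]
push 12.03 [ 3.8 11.5  2.3] [ 41.04 135.1 ]
```

View pics/side6.png

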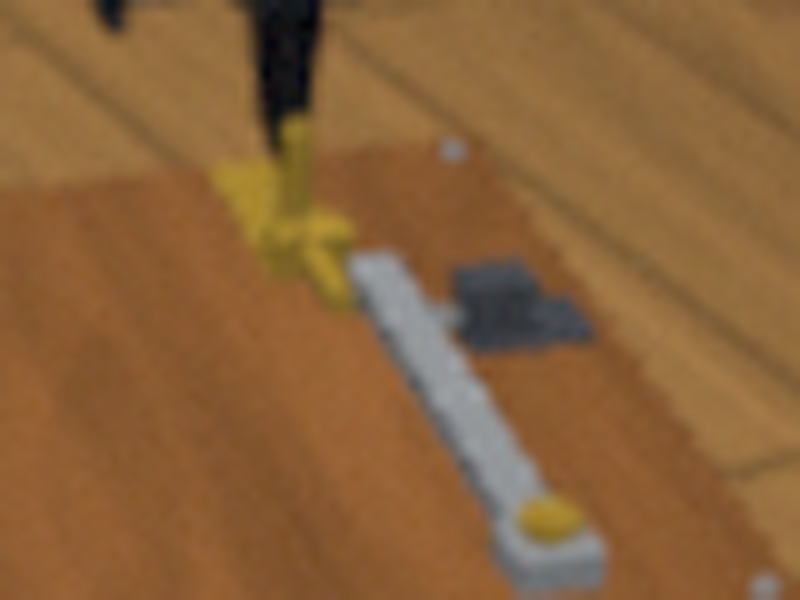

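The bolt's nose at (340,300) lies along the bar's robot-side face, and it has met a rigid end. The bar still touches the screw at (440,315). Letting go and backing off.

```bash

python3 -m inch '[[0.004,0,0,0,0,0,0],[0.015,0,0,0,0,0,0],[0.05,0,0,0,0,0,0],[0.1,0,0,0,0,0,0],[0.1,0,-0.12,0,0,0,0],[0.1,0,-0.25,0,0,0,0],[0.1,-0.1,-0.35,0,0,0,0],[0.1,-0.2,-0.35,0,0,0,0],[0.1,-0.35,-0.35,0,0,0,0],[0.1,-0.5,-0.35,0,0,0,0],[0.1,-0.6,-0.35,0,0,0,0],[0.1,-0.6,-0.35,0,0,0,0]]'
python3 - <<'E'
from h import *
Ri=R.from_euler('z',-BY).as_matrix()[:2,:2]
m=manip.camera_model('top');p,d=manip.snapshot('top');z=d[140:165,203:236]
r,c=np.nonzero((z>1440)&(z<1464));
if len(c): k=atz(m,c.mean()+203,r.mean()+140,71)[:2];print('top',k,Ri@(k-C0),len(c))
a=cv2.resize(p[125:185,195:275,::-1],(800,600),interpolation=cv2.INTER_CUBIC);cv2.imwrite('pics/top6.png',a)
E
```

```text
clock: 21.8
ee_pos: [405.9, 158.6, 190.4]
orientation: [-179.9, 0.0, 77.2]
contact_force: [1.0, -0.5, 0.1]
opening: 0.007
gripper_force: 0.0
top [629.50112081  45.85459136] [ 39.35653447 114.8393503 ] 19
```

View pics/top6.png

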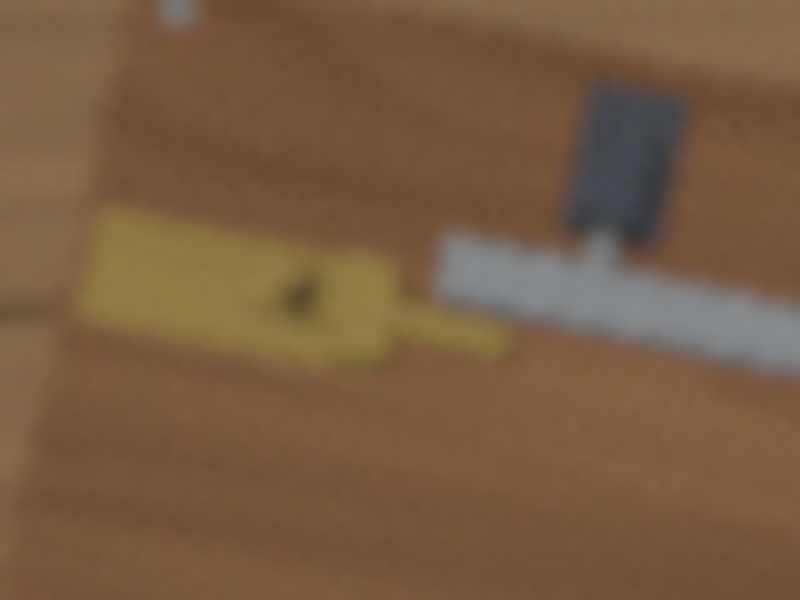

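The knob has travelled about 33 mm to a rigid end. The bar, with its end at (440,265) in the crop, still touches the screw at (605,250), and the bolt nose at (510,335) lies across the bar's robot-side face. The robot is clear, so I'm handing in.

```bash
python3 -c "
from bench import manip
print(manip.sign_off())"
```

```text
the job is handed in; nothing more can be done
None
```

The job is handed in, with no verdict returned: the bar was pressed against the stop screw with a level push of about 11–13.7 N for a little over two seconds (by my estimate under 16 N on the stop, after a first press that wasn't level), the bolt was pushed about 33 mm to a rigid end across the bar's free end, and the robot ended clear of everything.

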